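Mesh the planer's hand-drive clutch and drop its keeper

TASK

The hand drive of the thickness planer stands on the bench with its jaw clutch out of mesh. Push the black knob (or an arm) of the three-armed spider round until the three arms stand over the three slots of the cup below, press the spider straight down until it is fully home, and then topple the upright keeper bar over so that it lies level across the hub. Leave the other things on the bench where they are.

Things in the scene. Friction and masses are not known exactly. Their poses are not given: they have to be found in the camera images.
- drive: The fixed hand drive: grey base plate (x -85 to +130 mm, y -80 to +80 mm, 16 mm thick) with a grey drum (140 mm across, top 46 mm up) around an upright spindle, whose end is hidden in the spider's hub. Origin: on the spindle's axis at bench height; z up; x points from the spindle to the keeper bar's hinge post.
- cup: Lower clutch half, steel, fixed on the drum: dark disc 120 mm across with three teeth (outer radius 50 mm, tops 70 mm above the bench) parted by three straight radial slots 28 mm wide, 16 mm deep. Origin on the spindle's axis, 46 mm above the bench. Slots lie along this body's own directions 0, 120 and 240 degrees from its x; the teeth between them. Its yaw differs from the drive's.
- spider (a joint): Turn of the upper clutch half (bright metal spider) about the spindle, rad, counter-clockwise from above, -1.9 to 1.9. Three arms 120 degrees apart, 20 mm wide, 18 mm tall, to 66 mm radius. At value v the knob's arm points along 180 degrees + v in the drive's frame. Drag 0.15 N m (3 N at the knob); stays where left. Sinks only when the arms are over the slots (within about 4 degrees).
- press (a joint): How far the spider has been pressed down, m: 0 raised (arm undersides 3 mm above the cup's teeth), 0.018 fully home. Stiff fit: about 6 N are needed to move it; it stays where left. With an arm on a tooth it stops at 0.003 to 0.004.
- hub_top (a point): Centre of the flat top of the spider's round hub boss (48 mm across, 18 mm above the arms), on the spindle's axis, 109 mm above the bench when raised, 91 mm when home; the place to press.
- knob_top (a point): Centre of the top of the black upright knob, 18 mm across, 52 mm from the spindle's axis; it stands 40 mm above the arm (arm's top 91 mm and knob's top 131 mm above the bench when raised).
- keeper (a joint): Angle of the keeper, rad: a flat steel bar, 8 x 16 mm, 122 mm long, hinged at its foot. 0: standing, leaning back 0.15 rad away from the spindle on its stop; 0.15: upright; 1.72: lying level across the hub. Past upright it falls over towards the spindle by its own weight. Needs about 0.2 N at its tip. It is stopped by the hub if the spider is not home.
- keeper_hinge (a point): The keeper's hinge, 100 mm from the spindle along the drive's +x, 99 mm above the bench; the axis is the drive's y. The two grey cheeks of its post, 40 mm apart outside, end 114 mm above the bench.
- keeper_tip (a point): Middle of the free end of the keeper, 122 mm from the hinge; about 220 mm above the bench while it stands.
- wrench: Bystander: steel wrench lying flat, 170 mm, about 160 mm to the drive's +y side. Origin at its middle, underside.
- tin: Bystander: low steel tin, 64 mm across, 45 mm high, on the drive's -y side. Origin: centre of its underside.
- offcut: Bystander: light wood offcut, 130 x 45 x 45 mm, on the drive's -y side. Origin: centre of its underside.
- glue: Bystander: white glue bottle, 64 mm across, 190 mm high. Origin: centre of its underside.
- hammer: Bystander: hammer lying on the bench.
- driver: Bystander: screwdriver lying on the bench.
- sander: Bystander: cork sanding block, 110 x 60 x 40 mm. Origin: centre of its underside.

How it is judged:
By the outcome, as a careful person would: the job done as asked, in the order asked, and still so for the second after the job is handed in, with the robot touching nothing.
It also fails if it takes over 48 s, if anything falls off the work surface, if the arm or the gripper's body presses on something with over 40 N, if the wrist force passes 120 N, or if a joint passes its speed limit or range.

ROBOT

A 7-joint arm with a two-finger parallel gripper is mounted at the origin on the work surface. World frame = base frame: x ahead of the robot, y to its left, z up, the work surface at z = 0. Lengths are in m, angles in rad, forces in N, time in s.
With the tool pointing down it reaches from about 0.425 to 0.925 m from the base axis. Payload 6.8 kg.
Tool frame: the origin (TCP) lies where the fingers leave the gripper's body, on its centre line; the fingertips stand 73 mm ahead of it and the grasp point (between the pads) lies 54 mm ahead of it; z points along the fingers, y is the line along which they close (so a half turn about z gives the same grasp; the last joint's range is limited). The gripper opens to 85 mm and grips with 20 to 120 N. Pads are 22 mm wide; open, the fingers measure 114 mm over their backs; the gripper's body (76 mm by 85 mm) begins 54 mm behind the grasp point. The pads swing forward as they close: fully open they stand 13 mm farther back than shut.
Start: joints at [1.001, 0.477, 0.022, 1.555, -0.011, 1.109, -0.083], TCP at [0.301, -0.604, 0.304] pointing down, gripper open.
Joint ranges: [-2.96, 2.96], [-0.34, 2.1], [-1.41, 1.46], [0.24, 2.44], [-1.37, 4.51], [0.17, 1.92], [-2.96, 2.96]. Speed limits (rad/s): [2.39, 2.39, 3.14, 3.14, 3.14, 3.14, 3.14].

INTERFACE

Orientations are given as a rotation vector (axis times angle).
In Python, from bench import r, imaging, sensors gives the robot as it stands (r), with the cameras (imaging) and the readings (sensors).
- The arm moves only by the shell command python3 drive.py 'ROWS' [OPENING] [FORCE]. ROWS is rows parted by semicolons, their numbers by spaces, 1 to 5 of them, each of 6 numbers: dx, dy, dz in m, then a rotation vector rx, ry, rz in rad; each row is the pose to reach, as a shift and turn from the pose commanded when the command began, along the tool's axes at that moment; what a row does not reach only later rows make up. A row lasts 1/10 s, in which the tool goes at most 0.05 m and 0.15 rad, less where a joint would pass 70% of its speed; a pose out of reach is approached as far as the arm can. OPENING is the finger opening in m, set as the command begins (- or left out keeps the last). The fingers move at their own pace and stop on an object; FORCE is the grip in N (left out, the last holds). Time passes only in rows, so rows that do not move let the fingers close. It prints the time, the measured TCP pose, the force, the opening and the grip force at its end.
- sensors.get_obs(): the state, without advancing time (a new reading comes with each control period).
- imaging.grab_frame(name): name is "scene" or "top"; returns (picture, depth): 480x640x3 uint8, blue, green, red; 480x640 float32, m along the optical axis (not along the pixel's ray), 0 where there is no reading.
- imaging.camera_info(name): a dict with "camera_matrix" (3x3 intrinsics, pixels), "k1" (the pictures are not rectified: a ray, as slopes to the right and down, at radius r is drawn at 1 + k1 r^2 times it, then the intrinsics apply), "R" (3x3) and "t" (3): a world point X has camera coordinates R X + t. Camera axes: x right, y down, z forward; pixel columns grow to the right and rows downward; lengths in m; the calibration is good to about 2 mm. A picture is of the moment at which its call begins. camera_info takes no time and is no camera call.
- r.hand_in(): hands the job in; it is judged then, once.
The state is a dict: "clock": time; "joints": joint angles; "qvel": joint speeds; "tau": joint torques, N m; "tcp_pos": TCP position; "orientation": TCP orientation; "contact_force": force on the tool from outside, world axes, zero at the start; "moment": the same for the moment, N m; "grip_width": finger opening in m; "gripper_force": force on a finger pad.
Only numpy, scipy, OpenCV 4.12 (cv2) and the standard library are available. Lean on these libraries where they do the work, as an engineer would, in place of code of your own. Each camera call takes 0.05 s, during which the arm holds its last target. There are 200 camera calls.

## Working session

There is one attempt and no reset: what is moved stays moved. The work goes in short steps, Python scripts to look and compute and a shell command to move; the robot and the scene stay as the last step left them, time stands still between calls to the robot, and variables do not carry over. Pictures are saved under pics/ and viewed, at most 10 in all, crops included, and the job is handed in when it is done.

```bash
mkdir -p pics; ls
python3 - <<'E'
from bench import r, imaging, sensors
import cv2,numpy as np
for n in("scene","top"):
    p,d=imaging.grab_frame(n); cv2.imwrite(f"pics/{n}0.png",p); np.savez(f"{n}0.npz",p=p,d=d)
    print(n,imaging.camera_info(n),(d>0).mean())
o=sensors.get_obs();print(o)
E
```

```text
bench.py
drive.py
pics
scene {'camera_matrix': array([[443.869227  ,   0.        , 323.70704053],
       [  0.        , 443.869227  , 238.12525284],
       [  0.        ,   0.        ,   1.        ]]), 'k1': 0.025598166219169535, 'R': array([[ 0.38678692,  0.92214799,  0.00624196],
       [ 0.76796696, -0.31835508, -0.55576685],
       [-0.51051212,  0.21975696, -0.83131477]]), 't': array([-0.1893654 , -0.32499611,  1.75733851])} 0.9960611979166667
top {'camera_matrix': array([[609.25646347,   0.        , 321.89674059],
       [  0.        , 609.25646347, 235.07612274],
       [  0.        ,   0.        ,   1.        ]]), 'k1': -0.14711647576961925, 'R': array([[ 0.01403522, -0.99950483,  0.02816214],
       [-0.98773828, -0.0182387 , -0.15504982],
       [ 0.15548669, -0.02564067, -0.98750516]]), 't': array([-0.03749807,  0.54407132,  1.53206198])} 0.996298828125
{'clock': 0.1, 'joints': array([ 1.00093894,  0.47773467,  0.02231996,  1.55633305, -0.01148651,
        1.10929682, -0.08312333]), 'qvel': array([-8.67534415e-04, -2.06324864e-03,  9.27771074e-05, -4.09426668e-03,
       -1.18241606e-03, -3.23538233e-04, -1.30878033e-03]), 'tau': array([ 5.97199207e-03, -5.97751665e+01,  1.61435187e+00, -2.81949538e+01,
        1.28787017e-02,  5.00676877e-03,  1.37606773e-05]), 'tcp_pos': array([ 0.30055441, -0.60394046,  0.30301909]), 'orientation': array([-3.05669775e+00, -7.18576444e-01,  7.74728233e-04]), 'contact_force': array([ 0.45553406, -0.63651483,  0.73737159]), 'moment': array([ 0.02878035,  0.01227946, -0.02275697]), 'gripper_force': 0.0, 'grip_width': 0.08526797062710693}
```

View pics/scene0.png

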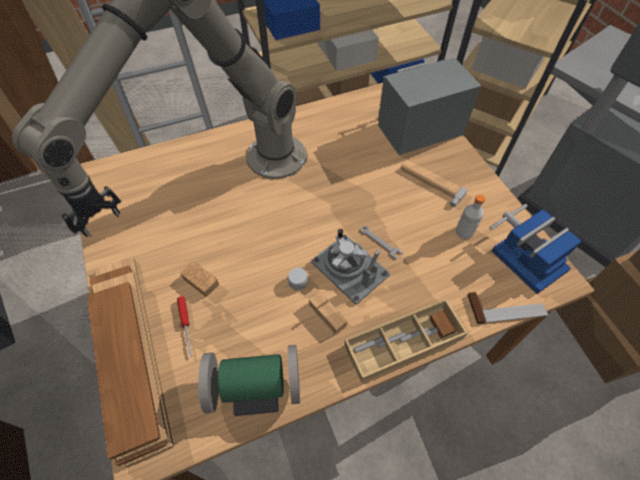

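View pics/top0.png

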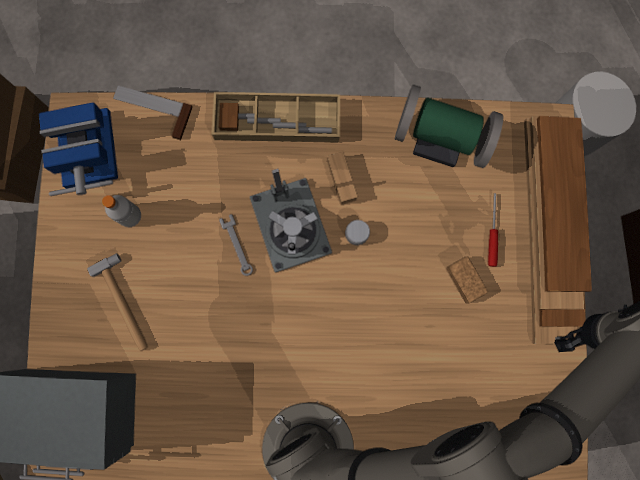

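The drive is at about (293,230) in the top view and (347,262) in the scene view. Its keeper post is on the far side, near (278,185) in the top view. I'll zoom in on both.

```bash
cat > h.py <<'E'
import numpy as np,cv2
from bench import r, imaging, sensors
def world(n,uv,d):
    c=imaging.camera_info(n);K=c["camera_matrix"];uv=np.float64(uv).reshape(-1,1,2)
    s=cv2.undistortPoints(uv,K,np.array([c["k1"],0,0,0.])).reshape(-1,2)
    X=np.c_[s,np.ones(len(s))]*np.reshape(d,(-1,1))
    return (X-c["t"])@c["R"]
def pix(n,X):
    c=imaging.camera_info(n)
    return cv2.projectPoints(np.float64(X).reshape(-1,1,3),cv2.Rodrigues(c["R"])[0],c["t"],c["camera_matrix"],np.array([c["k1"],0,0,0.]))[0].reshape(-1,2)
def at_z(n,uv,z):
    a=world(n,uv,1.);b=world(n,uv,2.);return a+(b-a)*((z-a[:,2])/(b[:,2]-a[:,2]))[:,None]
def cloud(n,d,u0,u1,v0,v1):
    v,u=np.mgrid[v0:v1,u0:u1];return world(n,np.c_[u.ravel(),v.ravel()],d[v0:v1,u0:u1].ravel()),u.ravel(),v.ravel()
E
python3 - <<'E'
from h import *
T=np.load("top0.npz");S=np.load("scene0.npz")
a=cv2.resize(T["p"][165:275,240:340],None,fx=5.4,fy=5.4,interpolation=cv2.INTER_CUBIC)
b=cv2.resize(S["p"][220:310,300:400],None,fx=6,fy=6,interpolation=cv2.INTER_CUBIC)
cv2.imwrite("pics/t1.png",a);cv2.imwrite("pics/s1.png",b)
for n,D,w in(("top",T,(245,335,165,275)),("scene",S,(305,395,225,305))):
    X,u,v=cloud(n,D["d"],*w)
    for lo,hi in((.08,.1),(.1,.115),(.118,.14),(.17,.24)):
        m=(X[:,2]>lo)&(X[:,2]<hi);print(n,lo,m.sum(),X[m].mean(0).round(4),X[m].min(0).round(3),X[m].max(0).round(3)) if m.any() else 0
    m=(X[:,2]>.01)&(X[:,2]<.022);print("base",X[m].min(0),X[m].max(0),cv2.minAreaRect(np.float32(X[m][:,:2])))
E
```

```text
top 0.08 393 [0.5662 0.0494 0.0908] [ 0.489 -0.012  0.08 ] [0.665 0.109 0.1  ]
top 0.1 368 [0.5746 0.0556 0.1085] [0.494 0.025 0.1  ] [0.67  0.105 0.115]
top 0.118 72 [0.5547 0.0607 0.1291] [0.494 0.041 0.118] [0.662 0.101 0.139]
top 0.17 69 [0.6616 0.086  0.2028] [0.654 0.079 0.171] [0.672 0.094 0.225]
base [ 0.44543869 -0.06044242  0.01002794] [0.73972851 0.17869303 0.02198161] ((0.5927020311355591, 0.05587019771337509), (0.28701040148735046, 0.23800984025001526), 1.9878597259521484)
scene 0.08 288 [0.5827 0.0501 0.0896] [ 0.494 -0.013  0.08 ] [0.674 0.105 0.1  ]
scene 0.1 241 [0.5823 0.0548 0.1074] [0.503 0.024 0.1  ] [0.673 0.105 0.115]
scene 0.118 42 [0.5685 0.0604 0.1286] [0.497 0.039 0.118] [0.663 0.091 0.14 ]
scene 0.17 46 [0.6679 0.084  0.2003] [0.661 0.076 0.171] [0.674 0.093 0.222]
base [ 0.45076338 -0.1182644   0.01002061] [0.70674817 0.21851503 0.02198235] ((0.5840943455696106, 0.04084685444831848), (0.21573913097381592, 0.3458073139190674), 19.640453338623047)
```

View pics/t1.png

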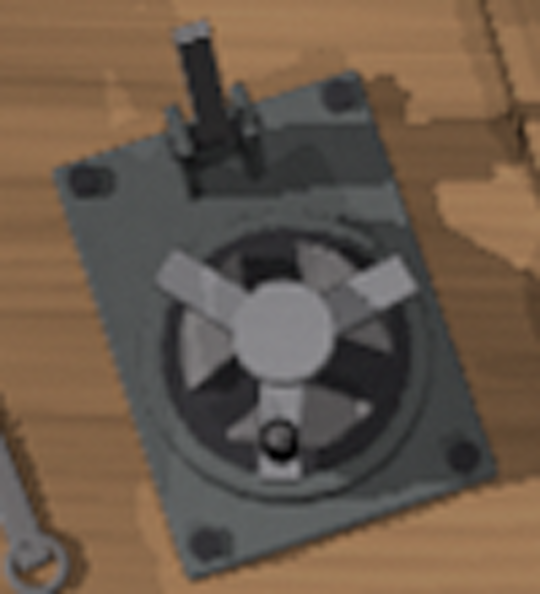

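View pics/s1.png

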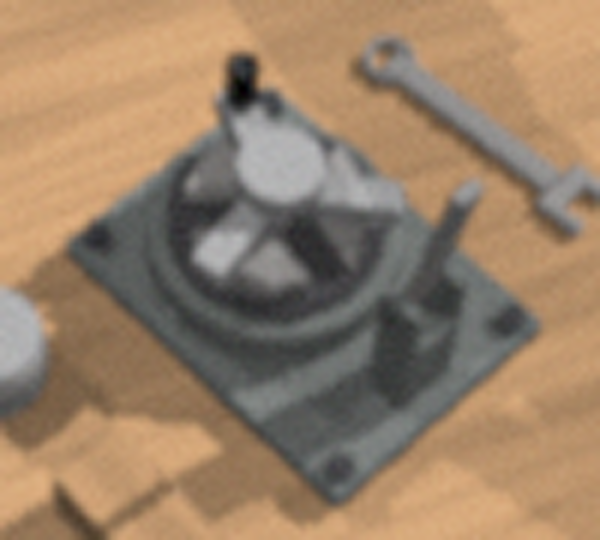

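Both crops show three arms: the knob arm points down in the top crop (knob at (280,437)), the others go up-left and up-right. The slots are the dark radial gaps, up (270,265), lower-right (370,350) and lower-left (220,385), so the spider needs to turn about 60°. The keeper post is at (215,130), with its tip at (195,30). Next I'll measure the yaw angles accurately.

```bash
cat > o.py <<'E'
from h import *
def ortho(n,p,c,z,h=.085,N=300):
    g=np.linspace(h,-h,N);x,y=np.meshgrid(g,g,indexing="ij")  # up=+x, left=+y
    uv=pix(n,np.c_[(c[0]+x).ravel(),(c[1]+y).ravel(),np.full(N*N,z)]).astype(np.float32).reshape(N,N,2)
    return cv2.remap(p,uv[...,0],uv[...,1],cv2.INTER_CUBIC)
E
python3 - <<'E'
from o import *
T=np.load("top0.npz");S=np.load("scene0.npz")
q=np.array([(55,170),(355,72),(495,472),(192,578)])/5.4-.4+[240,165]
B=at_z("top",q,.016);print("corners",B.round(4))
q2=np.array([(68,250),(338,503),(540,325)])/6-.4+[300,220]
print("scene corners",at_z("scene",q2,.016).round(4))
ax=(B[0]+B[1]-B[2]-B[3])/2;yaw=np.arctan2(ax[1],ax[0]);ay=(B[0]+B[3]-B[1]-B[2])/2
print("yaw",np.degrees(yaw),np.degrees(np.arctan2(-ay[0],ay[1])),np.linalg.norm(ax),np.linalg.norm(ay))
e=np.array([np.cos(yaw),np.sin(yaw)]);c0=B.mean(0)[:2]-.0225*e;print("centre from base",c0)
for n,D,w in(("top",T,(245,335,165,275)),("scene",S,(305,395,225,305))):
    X,u,v=cloud(n,D["d"],*w);m=(X[:,2]>.104)&(X[:,2]<.113)&(np.hypot(*(X[:,:2]-c0).T)<.03)
    print(n,"hub",m.sum(),X[m].mean(0),cv2.minEnclosingCircle(np.float32(X[m][:,:2])))
c=c0;rows=[]
for n,D in(("top",T),("scene",S)):
    L=[]
    for z in(.07,.091):
        im=ortho(n,D["p"],c,z);C=(150,150)
        for rad in (.05,.066): cv2.circle(im,C,int(rad*300/.17),(0,0,255),1)
        for a in range(0,360,30):
            t=np.radians(a);cv2.line(im,(int(150-88*np.sin(t)),int(150-88*np.cos(t))),(int(150-140*np.sin(t)),int(150-140*np.cos(t))),(0,255,0) if a else (0,255,255),1)
        L.append(im)
    rows.append(np.hstack(L))
cv2.imwrite("pics/o.png",np.vstack(rows))
E
```

```text
corners [[ 0.6501  0.1636  0.016 ]
 [ 0.7025  0.017   0.016 ]
 [ 0.5044 -0.0545  0.016 ]
 [ 0.4503  0.091   0.016 ]]
scene corners [[ 0.5117 -0.0553  0.016 ]
 [ 0.7075  0.0176  0.016 ]
 [ 0.6537  0.1637  0.016 ]]
yaw 19.91652853285439 20.042028723944483 0.2116333267686093 0.15547013375799937
centre from base [0.55567153 0.04661161]
top hub 233 [0.55477637 0.04775125 0.10865864] ((0.5549309849739075, 0.04835081845521927), 0.024066081270575523)
scene hub 141 [0.55815294 0.04725027 0.10775641] ((0.5585550665855408, 0.04685591533780098), 0.02528326027095318)
```

View pics/o.png

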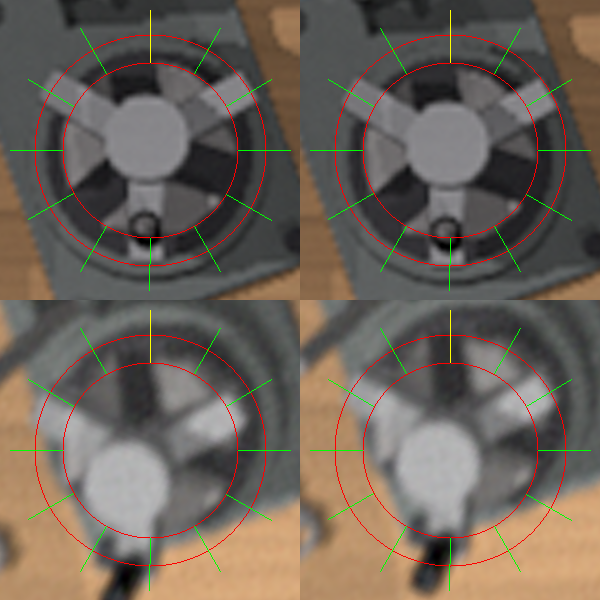

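```bash
cat > fit.py <<'E'
from h import *
def fit(sets,c,cup=True):
    """sets: list of (view,depth); returns cup phi and arm phi (deg mod 120, world) per view and joint"""
    for n,d,w in sets:
        X,u,v=cloud(n,d,*w);q=X[:,:2]-c;R=np.hypot(*q.T);A=np.degrees(np.arctan2(q[:,1],q[:,0]));z=X[:,2]
        m=(R>.028)&(R<.048)&(z<.075);ph=np.arange(0,120,.25);sc=[]
        def lat(phi,half):
            k=np.radians((A-phi+60)%120-60);return (np.abs(R*np.sin(k))<half)
        if cup:
            s=[np.mean((z[m]<.0625)==lat(p,.014)[m]) for p in ph];b=np.max(s);i=ph[np.array(s)>=b-.004];print(n,"cup",m.sum(),b,np.degrees(np.angle(np.exp(1j*np.radians(i*3)).mean()))/3)
        a=(R>.03)&(R<.065)&(z>zt-.006)&(z<zt+.004)
        t=np.exp(3j*np.radians(A[a]));print(n,"arms",a.sum(),np.degrees(np.angle(t.mean()))/3)
        k=(z>zt+.022)&(z<zt+.05)&(R<.07);print(n,"knob",k.sum(),X[k].mean(0).round(4),np.degrees(np.arctan2(q[k,1].mean(),q[k,0].mean())))
zt=.091
W={"top":(245,335,165,275),"scene":(305,395,215,305)}
E
python3 - <<'E'
from fit import *
for n,c in(("top",(.555,.0475)),("scene",(.558,.047))):
    fit([(n,np.load(n+"0.npz")["d"],W[n])],np.array(c))
    fit([(n,np.load(n+"0.npz")["d"],W[n])],np.array((.5565,.047)))
E
```

```text
top cup 476 0.957983193277311 13.0
top arms 246 -59.92860909849792
top knob 78 [0.5226 0.0492 0.1235] 177.00680727986745
top cup 493 0.949290060851927 11.781268833270687
top arms 240 -59.731616289289974
top knob 78 [0.5226 0.0492 0.1235] 176.29579494092414
scene cup 232 0.853448275862069 14.0
scene arms 154 59.730733334705434
scene knob 34 [0.5079 0.0467 0.1242] -179.6349167424862
scene cup 225 0.8888888888888888 13.583328044307814
scene arms 153 59.64310146819691
scene knob 34 [0.5079 0.0467 0.1242] -179.6236415762316
```

```bash
cat > go.py <<'E'
from h import *
from scipy.spatial.transform import Rotation as Ro
def go(*targets):
    """world TCP targets (x,y,z,yaw deg of tool y or None): printed as rows in current tool axes"""
    o=sensors.get_obs();R0=Ro.from_rotvec(o["orientation"]);p=np.array(o["tcp_pos"])
    y=R0.as_matrix()[:,1];print("at",p.round(4),"yaw",np.degrees(np.arctan2(y[1],y[0])).round(1),"F",o["contact_force"].round(1),"t",o["clock"])
    for t in targets:
        if t[3] is None: rel=R0.as_matrix(); rv=np.zeros(3)
        else:
            a=np.radians(t[3]);Y=[np.cos(a),np.sin(a),0];Z=[0,0,-1.];M=np.c_[np.cross(Y,Z),Y,Z]
            rv=(R0.inv()*Ro.from_matrix(M)).as_rotvec()
        print(R0.inv().apply(np.array(t[:3])-p).round(4),rv.round(4))
E
python3 - <<'E'
from go import *
ft=lambda q:np.array(q)/5.4-.4+[240,165]
fs=lambda q:np.array(q)/6-.4+[300,220]
print("hub",at_z("top",ft((283,330)),.109),at_z("scene",fs((282,163)),.109))
print("knob",at_z("top",ft((280,435)),.131),at_z("scene",fs((243,63)),.131))
print("tip",at_z("top",ft((194,31)),.219),at_z("scene",fs((470,192)),.219))
go((.504,.047,.30,-90),(.504,.047,.172,-90))
E
```

```text
hub [[0.55634143 0.04749674 0.109     ]] [[0.55754456 0.04865005 0.109     ]]
knob [[0.50459069 0.04728043 0.131     ]] [[0.50518777 0.04868594 0.131     ]]
tip [[0.66771526 0.08623649 0.219     ]] [[0.66834877 0.08956992 0.219     ]]
at [ 0.3006 -0.6039  0.303 ] yaw -63.5 F [ 0.5 -0.6  0.7] t 0.1
[ 0.4722 -0.4921  0.0038] [-0.0016  0.0005  0.4618]
[ 0.4722 -0.4919  0.1318] [-0.0016  0.0005  0.4618]
```

```bash
R='0.4722 -0.4921 0.004 0 0 0.462'; python3 drive.py '0.15 -0.16 0 0 0 0.15; 0.15 -0.16 0 0 0 0.3; 0.15 -0.16 0 0 0 0.462; 0.15 -0.16 0 0 0 0.462; 0.15 -0.16 0 0 0 0.462'
python3 - <<'E'
from go import *
go((.504,.0475,.30,-90))
E
```

```text
clock: 0.6
tcp_pos: [0.3655, -0.389, 0.3035]
orientation: [-3.139, -0.008, 0.0]
contact_force: [0.1, 0.2, 0.4]
grip_width: 0.0853
gripper_force: 0.0
at [ 0.3655 -0.389   0.3035] yaw -89.7 F [0.1 0.2 0.4] t 0.6
[ 0.1407 -0.4358  0.0046] [-0.0026  0.0001  0.0051]
```

```bash
python3 drive.py '0.14 -0.4358 0.004 0 0 0; 0.14 -0.4358 0.004 0 0 0; 0.14 -0.4358 0.004 0 0 0; 0.14 -0.4358 0.004 0 0 0; 0.14 -0.4358 0.004 0 0 0' && python3 drive.py '0.077 -0.2376 0 0 0 0; 0.077 -0.2376 0 0 0 0; 0.077 -0.2376 0 0 0 0; 0.077 -0.2376 0 0 0 0; 0.077 -0.2376 0 0 0 0' - 20
python3 - <<'E'
from go import *
go((.504,.0475,.30,-90),(.504,.0475,.172,-90))
E
```

```text
clock: 1.1
tcp_pos: [0.4403, -0.1543, 0.3017]
orientation: [3.141, -0.001, -0.0]
contact_force: [0.4, -0.1, -0.2]
grip_width: 0.0856
gripper_force: 0.0
clock: 1.6
tcp_pos: [0.5174, 0.0832, 0.3016]
orientation: [3.141, -0.001, -0.0]
contact_force: [1.8, 0.1, 0.9]
grip_width: 0.0853
gripper_force: 0.0
at [0.5174 0.0832 0.3016] yaw -90.0 F [1.8 0.1 0.9] t 1.6
[-0.0134  0.0357  0.0016] [ 0.0002  0.0002 -0.0004]
[-0.0134  0.0357  0.1296] [ 0.0002  0.0002 -0.0004]
```

```bash
python3 drive.py '-0.0134 0.0357 0 0 0 0; -0.0134 0.0357 0.04 0 0 0; -0.0134 0.0357 0.085 0 0 0; -0.0134 0.0357 0.128 0 0 0; -0.0134 0.0357 0.128 0 0 0' 0.05 && python3 drive.py '0 0 0 0 0 0; 0 0 0 0 0 0; 0 0 0 0 0 0; 0 0 0 0 0 0; 0 0 0 0 0 0' 0.01 20
python3 - <<'E'
from go import *
c=np.array([.5565,.0475])
p=sensors.get_obs()["tcp_pos"];print(p[:2]-c)
T=[]
for a in (-8,-16,-24,-32,-40,-47):
    t=np.radians(180+a);T.append((*(c+.052*np.array([np.cos(t),np.sin(t)])),p[2],-90+a))
go(*T)
E
```

```text
clock: 2.1
tcp_pos: [0.5001, 0.0449, 0.1689]
orientation: [3.14, 0.0, -0.017]
contact_force: [-0.7, -0.3, -0.9]
grip_width: 0.05
gripper_force: 0.0
clock: 2.6
tcp_pos: [0.505, 0.0464, 0.1756]
orientation: [-3.141, -0.0, -0.006]
contact_force: [-0.9, 2.1, 5.1]
grip_width: 0.0175
gripper_force: 21.9
[-0.05145336 -0.00112929]
at [0.505  0.0464 0.1756] yaw -90.0 F [-0.9  2.1  5.1] t 2.6
[-0.     -0.0084  0.    ] [-0.0012 -0.0036  0.1398]
[ 0.0015 -0.0155  0.    ] [-0.0014 -0.0035  0.2794]
[ 0.004  -0.0223  0.    ] [-0.0017 -0.0034  0.419 ]
[ 0.0074 -0.0287  0.0001] [-0.0019 -0.0033  0.5587]
[ 0.0116 -0.0346  0.0001] [-0.0022 -0.0032  0.6983]
[ 0.016  -0.0392  0.0001] [-0.0024 -0.0031  0.8205]
```

```bash
python3 drive.py '0 -0.0084 0 0 0 0.14; 0.0015 -0.0155 0 0 0 0.28; 0.004 -0.0223 0 0 0 0.42; 0.0074 -0.0287 0 0 0 0.56; 0.0116 -0.0346 0 0 0 0.70'
python3 - <<'E'
from go import *
c=np.array([.5565,.0475]);o=sensors.get_obs();d=o["tcp_pos"][:2]-c;print(np.hypot(*d),np.degrees(np.arctan2(d[1],d[0])))
t=np.radians(133);go((*(c+.052*np.array([np.cos(t),np.sin(t)])),.175,-137))
E
```

```text
clock: 3.1
tcp_pos: [0.5163, 0.0802, 0.1753]
orientation: [-2.947, 1.086, -0.003]
contact_force: [-1.1, -1.7, 4.6]
grip_width: 0.0175
gripper_force: 21.9
0.05181706609725867 140.88212924246054
at [0.5163 0.0802 0.1753] yaw -130.4 F [-1.1 -1.7  4.6] t 3.1
[ 0.0001 -0.0071  0.0004] [-0.0015 -0.0018  0.1144]
```

```bash
python3 drive.py '0 -0.0035 0 0 0 0.06; 0 -0.0071 0 0 0 0.114; 0 -0.0071 0 0 0 0.114; 0 -0.0071 0 0 0 0.114; 0 -0.0071 0 0 0 0.114'
python3 - <<'E'
from fit import *
c=np.array([.5565,.0475]);o=sensors.get_obs();d=o["tcp_pos"][:2]-c;print(np.hypot(*d),np.degrees(np.arctan2(d[1],d[0])),o["tcp_pos"],o["contact_force"])
E
python3 drive.py '0 0 0 0 0 0; 0 0 0 0 0 0; 0 0 -0.05 0 0 0; 0 0 -0.1 0 0 0; 0 0 -0.13 0 0 0' 0.045 && python3 drive.py '-0.05 0 0 0 0 0; -0.1 0 0 0 0 0; -0.14 0 0 0 0 0; -0.14 0 0 0 0 0; -0.14 0 0 0 0 0'
python3 - <<'E'
from o import *
from fit import *
import go;c=np.array([.5565,.0475])
for n in("top","scene"):
    p,d=imaging.grab_frame(n);np.savez(n+"1.npz",p=p,d=d);fit([(n,d,W[n])],np.array({"top":(.555,.0475),"scene":(.558,.047)}[n]))
    im=[ortho(n,p,c,.091,.11)]
    cv2.imwrite(f"pics/{n}1.png",np.hstack(im))
cv2.imwrite("pics/o1.png",np.hstack([cv2.imread(f"pics/{n}1.png") for n in("top","scene")]))
go.go()
E
```

```text
clock: 3.6
tcp_pos: [0.5209, 0.0852, 0.1751]
orientation: [-2.884, 1.244, -0.003]
contact_force: [-0.0, -0.3, 5.1]
grip_width: 0.0172
gripper_force: 22.0
0.051881216693546145 133.35012803251666 [0.52088589 0.08522659 0.17514698] [-0.01020115 -0.30577363  5.12378195]
clock: 4.1
tcp_pos: [0.521, 0.0859, 0.3074]
orientation: [-2.883, 1.242, -0.005]
contact_force: [0.9, -0.3, 0.4]
grip_width: 0.0447
gripper_force: 0.0
clock: 4.6
tcp_pos: [0.4236, 0.1882, 0.304]
orientation: [-2.886, 1.24, -0.001]
contact_force: [0.3, -0.1, 0.4]
grip_width: 0.0447
gripper_force: 0.0
top cup 475 0.9557894736842105 12.499999999999998
top arms 249 14.202955885850997
top knob 63 [0.5272 0.0748 0.1252] 135.45904954376303
scene cup 228 0.9254385964912281 11.333251854416163
scene arms 144 13.41481172783724
scene knob 36 [0.5243 0.0822 0.1235] 133.7644418506942
at [0.4247 0.1866 0.3038] yaw -136.8 F [ 0.3 -0.6 -0.7] t 4.7
```

View pics/o1.png

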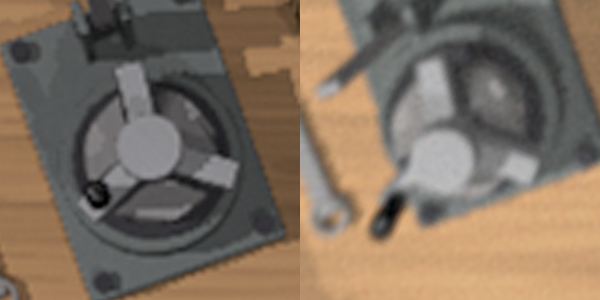

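The arms now point along about 13.8° and the slots along about 12.5°, so they line up: in both panels each arm covers a slot. Now I'll press.

Run:
```python
from go import *
go((.5565,.0475,.30,None),(.5565,.0475,.195,None))
```

```text
at [0.4247 0.1866 0.3038] yaw -136.8 F [ 0.3 -0.6 -0.7] t 4.7
[ 0.1916 -0.0007  0.0039] [0. 0. 0.]
[ 0.1916 -0.0007  0.1089] [0. 0. 0.]
```

```bash
python3 drive.py '0.05 0 0 0 0 0; 0.1 0 0 0 0 0; 0.15 0 0 0 0 0; 0.1916 0 0 0 0 0; 0.1916 0 0.01 0 0 0' 0 && python3 drive.py '0 0 0.04 0 0 0; 0 0 0.08 0 0 0; 0 0 0.096 0 0 0; 0 0 0.096 0 0 0; 0 0 0.096 0 0 0'
python3 - <<'E'
from go import *
go((.5565,.0475,.182,None))
E
```

```text
clock: 5.2
tcp_pos: [0.5599, 0.0402, 0.2944]
orientation: [2.876, -1.261, 0.008]
contact_force: [-0.2, -0.7, 0.1]
grip_width: -0.0001
gripper_force: 0.0
clock: 5.7
tcp_pos: [0.5559, 0.0474, 0.1979]
orientation: [2.884, -1.246, -0.0]
contact_force: [0.6, 0.5, 0.4]
grip_width: -0.0004
gripper_force: 0.0
at [0.5559 0.0474 0.1979] yaw -136.7 F [0.6 0.5 0.4] t 5.7
[ 0.0004 -0.0005  0.0159] [0. 0. 0.]
```

Contact should come at TCP z ≈ 0.182, and the home position at ≈ 0.164.

```bash
python3 drive.py '0 0 0.008 0 0 0; 0 0 0.013 0 0 0; 0 0 0.017 0 0 0; 0 0 0.021 0 0 0; 0 0 0.024 0 0 0' && python3 drive.py '0 0 0.002 0 0 0; 0 0 0.005 0 0 0; 0 0 0.008 0 0 0; 0 0 0.010 0 0 0; 0 0 0.010 0 0 0'
```

```text
clock: 6.2
tcp_pos: [0.5558, 0.0482, 0.1742]
orientation: [-2.884, 1.244, -0.001]
contact_force: [-1.9, -0.3, 6.6]
grip_width: 0.0002
gripper_force: 3.2
clock: 6.7
tcp_pos: [0.5557, 0.0482, 0.164]
orientation: [-2.885, 1.244, -0.001]
contact_force: [-0.1, -0.6, 3.2]
grip_width: -0.0
gripper_force: 1.3
```

```bash
python3 drive.py '0 0 0.001 0 0 0; 0 0 0.002 0 0 0; 0 0 0.003 0 0 0; 0 0 0.003 0 0 0'; python3 drive.py '0 0 0.001 0 0 0; 0 0 0.002 0 0 0; 0 0 0.002 0 0 0'
```

```text
clock: 7.1
tcp_pos: [0.556, 0.0482, 0.1633]
orientation: [-2.884, 1.244, -0.002]
contact_force: [-7.9, -0.5, 24.9]
grip_width: 0.0004
gripper_force: 12.4
clock: 7.4
tcp_pos: [0.5562, 0.0482, 0.163]
orientation: [-2.883, 1.244, -0.002]
contact_force: [-13.4, -1.5, 41.1]
grip_width: 0.0
gripper_force: 20.4
```

It bottomed out at 41 N with the TCP at 0.163, so the spider is home. Next I'll lift and look again to check both the spider and the keeper tip.

```bash
python3 drive.py '0 0 -0.03 0 0 0; 0 0 -0.07 0 0 0; 0 0 -0.12 0 0 0; 0 0 -0.165 0 0 0.1; 0 0 -0.165 0 0 0.2'
python3 - <<'E'
from go import *
d=imaging.grab_frame("scene")[1];X,u,v=cloud("scene",d,305,395,215,315)
m=(np.hypot(X[:,0]-.558,X[:,1]-.047)<.02)&(X[:,2]<.13);print("hub z",m.sum(),np.median(X[m,2]) if m.any() else 0)
a=np.radians(20);e=np.array([np.cos(a),np.sin(a)]);c=np.array([.5565,.0475])
q=c+.155*e;s=c+.085*e
go((*q,.33,-160),(*q,.270,-160),(*s,.27,-160))
E
```

```text
clock: 7.9
tcp_pos: [0.5584, 0.0485, 0.3306]
orientation: [-2.736, 1.528, -0.014]
contact_force: [0.6, 0.6, -0.3]
grip_width: -0.0003
gripper_force: 0.0
hub z 114 0.08941208752420865
at [0.5571 0.0484 0.3274] yaw -148.6 F [ 0.1 -0.6 -0.3] t 7.95
[ 0.0311 -0.151  -0.0015] [-0.0071 -0.0017  0.1985]
[ 0.0309 -0.1506  0.0585] [-0.0071 -0.0017  0.1985]
[ 0.0171 -0.082   0.058 ] [-0.0071 -0.0017  0.1985]
```

The hub dropped 18 mm in the same view, which confirms the spider is home. Now I'll move behind the keeper.

```bash
python3 drive.py '0.010 -0.05 -0.01 0 0 0.1; 0.020 -0.10 -0.01 0 0 0.2; 0.031 -0.151 -0.005 0 0 0.2; 0.031 -0.151 0 0 0 0.2; 0.031 -0.151 0 0 0 0.2' && python3 drive.py '0 0 0.03 0 0 0; 0 0 0.06 0 0 0; 0 0 0.06 0 0 0; 0 0 0.06 0 0 0'
python3 - <<'E'
from go import *
p,d=imaging.grab_frame("scene");cv2.imwrite("pics/k.png",cv2.resize(p[200:320,290:430],None,fx=5,fy=5,interpolation=cv2.INTER_CUBIC))
a=np.radians(20);e=np.array([np.cos(a),np.sin(a)]);c=np.array([.5565,.0475])
go((*(c+.07*e),.270,-160))
E
```

```text
clock: 8.45
tcp_pos: [0.6999, 0.1025, 0.3201]
orientation: [2.579, -1.787, -0.005]
contact_force: [-0.8, 0.3, -0.2]
grip_width: 0.0004
gripper_force: 0.0
clock: 8.85
tcp_pos: [0.6993, 0.1009, 0.2641]
orientation: [2.579, -1.792, -0.001]
contact_force: [0.7, -0.7, 0.4]
grip_width: 0.0002
gripper_force: 0.0
at [0.7002 0.1011 0.2654] yaw -159.6 F [-0.3 -1.3  0.2] t 8.9
[ 0.0006  0.0833 -0.0047] [-0.0014 -0.0003  0.0072]
```

View pics/k.png

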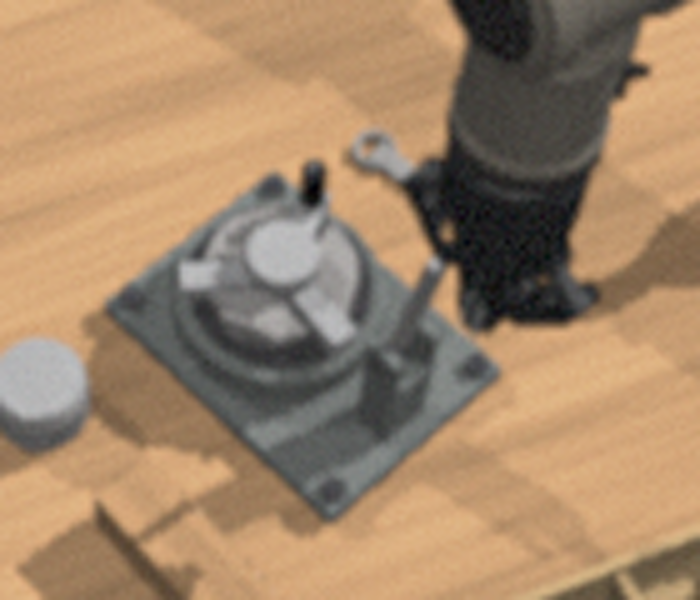

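The spider sits down in the cup. The keeper's tip is at (437,265), with the closed fingers just behind it at (490,310). I'll push it towards the spindle.

```bash
python3 drive.py '0 0.015 0 0 0 0; 0 0.025 0 0 0 0; 0 0.032 0 0 0 0; 0 0.039 0 0 0 0; 0 0.046 0 0 0 0' && python3 drive.py '0 0.007 0 0 0 0; 0 0.014 0 0 0 0; 0 0.020 0 0 0 0; 0 0.020 0 0 0 0; 0 0.020 0 0 0 0'
python3 - <<'E'
from h import *
p,d=imaging.grab_frame("scene");cv2.imwrite("pics/k2.png",cv2.resize(p[200:320,290:430],None,fx=5,fy=5,interpolation=cv2.INTER_CUBIC))
E
```

```text
clock: 9.4
tcp_pos: [0.6567, 0.0854, 0.2643]
orientation: [-2.58, 1.792, -0.001]
contact_force: [-0.2, 0.4, 0.4]
grip_width: -0.0002
gripper_force: 0.0
clock: 9.9
tcp_pos: [0.6383, 0.0786, 0.2638]
orientation: [-2.58, 1.792, -0.0]
contact_force: [-0.3, -0.7, -0.4]
grip_width: 0.0
gripper_force: 0.0
```

View pics/k2.png

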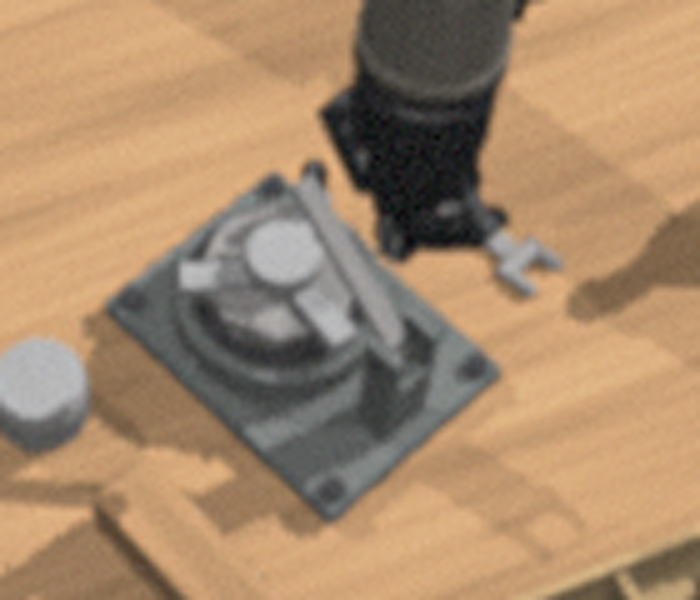

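The keeper has tipped past upright and is still falling. I'll lift the arm clear and check again.

```bash
python3 drive.py '0 0 -0.04 0 0 0; 0 0 -0.08 0 0 0; 0 -0.03 -0.10 0 0 0; 0 -0.06 -0.10 0 0 0; 0 -0.10 -0.10 0 0 0' && python3 drive.py '0 -0.03 0 0 0 0; 0 -0.03 0 0 0 0; 0 -0.03 0 0 0 0; 0 -0.03 0 0 0 0; 0 -0.03 0 0 0 0'
python3 - <<'E'
from o import *
p,d=imaging.grab_frame("scene");cv2.imwrite("pics/k3.png",cv2.resize(p[200:320,290:430],None,fx=5,fy=5,interpolation=cv2.INTER_CUBIC))
X,u,v=cloud("scene",d,305,395,215,315);a=np.radians(20);q=X[:,:2]-[.558,.047]
x=q@[np.cos(a),np.sin(a)];y=q@[-np.sin(a),np.cos(a)]
for lo in np.arange(-.03,.11,.02):
    m=(abs(y)<.006)&(x>lo)&(x<lo+.02);print(lo.round(2),np.percentile(X[m,2],[10,50,90]).round(4) if m.any() else 0)
E
```

```text
clock: 10.45
tcp_pos: [0.7331, 0.1135, 0.3658]
orientation: [-2.578, 1.792, -0.003]
contact_force: [1.0, 0.2, -0.5]
grip_width: 0.0001
gripper_force: 0.0
clock: 10.95
tcp_pos: [0.7595, 0.1232, 0.3644]
orientation: [-2.579, 1.793, -0.001]
contact_force: [-0.4, 0.8, -0.0]
grip_width: -0.0
gripper_force: 0.0
-0.03 [0.0976 0.0989 0.1031]
-0.01 [0.0951 0.1008 0.1038]
0.01 [0.069  0.0985 0.1035]
0.03 [0.0699 0.0981 0.1039]
0.05 [0.0325 0.071  0.1032]
0.07 [0.0173 0.1009 0.103 ]
0.09 [0.0754 0.1021 0.1049]
0.11 [0.0131 0.0324 0.0734]
```

View pics/k3.png

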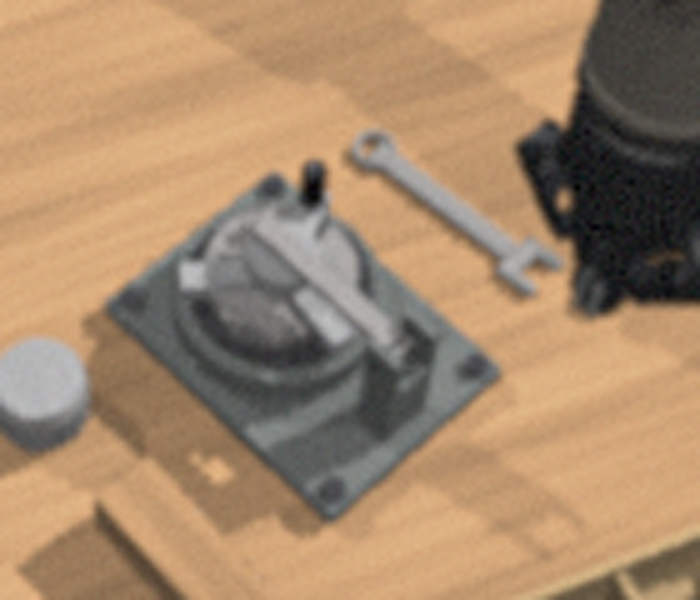

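The keeper lies level across the hub: its top measures about 0.103 m all along its length, running from (395,340) to (245,230). The spider is home, the wrench and tin haven't moved, and the arm is clear.

```bash
python3 -c "
from bench import r, imaging, sensors
print(r.hand_in())"
```

```text
the job is handed in; nothing more can be done
None
```

The job is done and handed in at about 11 s: the spider is turned over the slots and pressed fully home, the keeper lies level across the hub, and I touched none of the other things on the bench.

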